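Mount the sensor carrier on the dovetail rail and clamp it

TASK

On the assembly bench, take the sensor carrier that has a black T-bar clamp knob on a side arm (not the plain one without a knob) and, with its knob still loose, slide it onto the dovetail rail from the rail's open, tapered end until it rests against the dark stop block. Then tighten the clamp knob by turning it clockwise, seen from above, as far as it goes, and let go.

Things in the scene. Friction and masses are not known exactly. Their poses are not given: they have to be found in the camera images.
- carrier_neck (a point): Aluminium carrier, 0.4 kg, slot open at both ends along x, z up. Point: centre of its neck (grasp here; 30 along x, 28 along y, 27-71 mm up), 49 mm above the underside, which slides on the bench. Plate below the neck: 90 x 60, top at 27. Side arm to +y with knob 78 mm off. Play on the rail 2.5 mm each side, 3 mm up. Starts within 25 deg of rail x. Knobless twin 11-19 cm away is not used.
- rail_end (a point): Fixed steel dovetail rail, 36 mm wide, 18 high, undercut. Point: tip of its open end, centre line, bench height; x runs along the rail to the stop, z up. The first 30 mm taper to 12 mm wide at the tip. Stop block (80 wide, 26 high) has its face 150 mm from the tip: with the carrier against it the neck centre is at x = 105 mm; as its front edge meets the tip, at x = -45 mm.
- knob_grip (a point): Black T-bar of the clamp knob, 42 mm long, 12 thick, 24 high, on a vertical shaft on the carrier's side arm. Point: middle of the bar, on the turning axis, 60 mm above the carrier's underside (bar 48 to 72). x along the bar, z up; it turns with the knob. At knob angle 0 the bar is parallel to the slot.
- clamp_knob (a joint): Angle of the clamp knob on the carrier: 0 is loose, it grows as the knob is turned clockwise seen from above, 1.4 rad is fully tight at its end stop; it starts between 0 and 0.25. Friction about 0.06 N m; it stays where it is left. One grasp is enough.
Things that resemble listed ones, but are neither listed nor needed, are in the scene too. Leave any green, orange or turquoise look-alike of the part that bears carrier_neck alone.

How it is judged:
By the outcome, as a careful person would: the job done as asked, in the order asked, and still so for the second after the job is handed in, with the robot touching nothing.
It also fails if it takes over 58 s, if anything falls off the work surface, if the arm or the gripper's body presses on something with over 40 N, if the wrist force passes 120 N, or if a joint passes its speed limit or range.

ROBOT

A 6-joint arm with a two-finger parallel gripper is mounted at the origin on the work surface. World frame = base frame: x ahead of the robot, y to its left, z up, the work surface at z = 0. Lengths are in m, angles in rad, forces in N, time in s.
With the tool pointing down it reaches from about 0.375 to 0.975 m from the base axis. Payload 3.8 kg.
Tool frame: the origin (TCP) lies midway between the tips of the shut fingers; the grasp point (between the pads) lies 19 mm behind it; z points along the fingers, y is the direction in which the jaws open and shut (so a half turn about z gives the same grasp; the last joint's range is limited). The gripper opens to 85 mm and grips with 20 to 120 N. Pads are 22 mm wide; open, the fingers measure 114 mm over their backs; the gripper's body (76 mm by 85 mm) begins 54 mm behind the grasp point. The pads swing forward as they close: fully open they stand 13 mm farther back than shut.
Start: joints at [1.124, 0.264, 1.604, -0, 1.274, -0.037], TCP at [0.269, 0.619, 0.231] pointing down, gripper open.
Joint ranges: [-2.63, 2.63], [-0.94, 2.18], [0.31, 2.57], [-1.31, 4.45], [0, 2.66], [-2.55, 2.55]. Speed limits (rad/s): [2.57, 2.57, 3.14, 3.14, 3.14, 3.14].

INTERFACE

Orientations are given as a rotation vector (axis times angle).
In Python, from workcell import bot gives the robot as it stands.
- The arm moves only by the tool drive_tool, never from a script. Its argument "deltas" is a list of rows, each an object with "hand": the opening, from 0 (shut) to 1 (fully open); "offset": the shift along the world's x, y, z in cm, a list of three; "angular": the turn, a rotation vector about the world's x, y, z in degrees, a list of three. A call has 1 to 8 rows; each row is the pose to reach, as a shift and turn from the pose commanded when the call began; what a row does not reach only later rows make up. A row lasts 1/8 s, in which the tool goes at most 62.5 mm and 10.7 degrees, less where a joint would pass 70% of its speed; a pose out of reach is approached as far as the arm can. A call with a gripper value outside its range is refused whole. The fingers move at their own pace and stop on an object; "force" is the grip in N (left out, the last holds). Time passes only in rows, so rows that repeat a pose let the fingers close. It gives the time, the measured TCP pose, the force and the opening at its end, in the units of the state.
- bot.read_state(): the state, without advancing time (a new reading comes with each control period).
- bot.read_camera(name): name is "scene" or "top" or "wrist"; returns a dict with "frame" (384x512x3 uint8, blue, green, red), "mtx" (3x3 intrinsics, pixels), "R" (3x3) and "t" (3): a world point X has camera coordinates R X + t. Camera axes: x right, y down, z forward; pixel columns grow to the right and rows downward; lengths in m; the calibration is good to about 2 mm. The wrist camera is an equidistant fisheye: a pixel r from the principal point sees the ray r / f radians off the axis. A picture is of the moment at which its call begins. There is no depth.
- bot.finish_job(): hands the job in, once; it reports no verdict.
The state is a dict: "time": time; "q": joint angles; "joint_vel": joint speeds; "joint_torque": joint torques, N m; "tool_pos": TCP position; "tcp_rot": TCP orientation; "wrist_force": force on the tool from outside, world axes, zero at the start; "torque": the same for the moment, N m; "width": opening from 0.0 (shut) to 1.0 (fully open).
Only numpy, scipy, OpenCV 4.12 (cv2) and the standard library are available. Lean on these libraries where they do the work, as an engineer would, in place of code of your own. Each camera call takes 0.05 s, during which the arm holds its last target. There are 200 camera calls.

## Working session

There is one attempt and no reset: what is moved stays moved. The work goes in short steps, Python scripts to look and compute and a tool call to move; the robot and the scene stay as the last step left them, time stands still between calls to the robot, and variables do not carry over. Pictures are saved under pics/ and viewed, about 8 in all and at most 12, crops included, and the job is handed in when it is done.

Besides the shell and the picture viewer there is one more tool, called after "Emit:" by a JSON object that holds its "name" and its "arguments", one argument or row to a line. drive_tool: Moves the arm, as the interface text tells. Its arguments: {"type":"object","properties":{"deltas":{"type":"array"},"force":{"type":"number"}},"required":["deltas"]}

```bash
mkdir -p pics; cat > h.py <<'E'
import numpy as np, cv2
from workcell import bot
def ray(c,u,v):
    K=np.array(c["mtx"]);R=np.array(c["R"]);t=np.array(c["t"]).ravel()
    d=R.T@np.linalg.solve(K,[u,v,1.]);return -R.T@t,d
def onz(c,u,v,z):
    o,d=ray(c,u,v);return o+d*(z-o[2])/d[2]
def tri(a,pa,b,pb):
    o1,d1=ray(a,*pa);o2,d2=ray(b,*pb)
    s=np.linalg.lstsq(np.c_[d1,-d2],o2-o1,rcond=None)[0]
    p,q=o1+d1*s[0],o2+d2*s[1];return (p+q)/2,np.linalg.norm(p-q)
def proj(c,X):
    p=np.array(c["mtx"])@(np.array(c["R"])@X+np.array(c["t"]).ravel());return p[:2]/p[2]
E
python3 - <<'E'
from h import *
import pickle
s=bot.read_state();print(s)
C={n:bot.read_camera(n) for n in("scene","top")}
pickle.dump(C,open('c0.pkl','wb'))
for n,c in C.items():
    cv2.imwrite(f'pics/{n}0.png',cv2.resize(c["frame"],(800,600),interpolation=cv2.INTER_CUBIC));print(n,c["mtx"],c["R"],c["t"])
E
```

```text
{'time': 0.0, 'q': array([ 1.12409712e+00,  2.64758442e-01,  1.60539904e+00,  8.78305015e-06,
        1.27371313e+00, -3.69344590e-02]), 'joint_vel': array([-4.44902189e-05, -1.18951160e-03, -1.30902766e-03,  8.85527195e-04,
       -8.71205373e-04, -1.64940241e-04]), 'joint_torque': array([ 3.86879196e-05, -5.15098965e+01, -3.67318583e+01, -2.68506437e-04,
        1.28184340e-02,  7.08554239e-06]), 'tool_pos': array([0.26861248, 0.61843558, 0.22994496]), 'tcp_rot': array([-0.63905422, -3.07534123,  0.00347032]), 'wrist_force': array([0.55257936, 0.06065552, 0.74202727]), 'torque': array([ 0.04454405, -0.00798149,  0.03728371]), 'width': 1.00136713675607}
scene [[390.5057191    0.         254.98039418]
 [  0.         390.5057191  184.69427249]
 [  0.           0.           1.        ]] [[ 0.3613196   0.93224047 -0.01938678]
 [ 0.61418842 -0.25358924 -0.74730521]
 [-0.70158444  0.25810888 -0.66419807]] [-0.33675885 -0.15233906  1.06122531]
top [[398.86879175   0.         258.77038533]
 [  0.         398.86879175 194.69257244]
 [  0.           0.           1.        ]] [[ 0.02957781 -0.99924374  0.02524093]
 [-0.99245422 -0.03236428 -0.11826739]
 [ 0.11899486 -0.02155237 -0.99266093]] [0.16678575 0.41734593 0.97433082]
```

View pics/scene0.png

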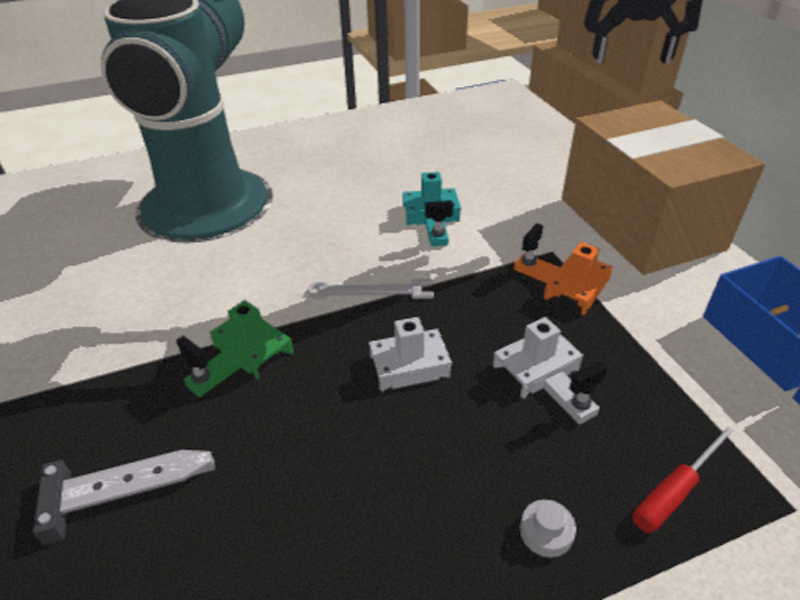

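View pics/top0.png

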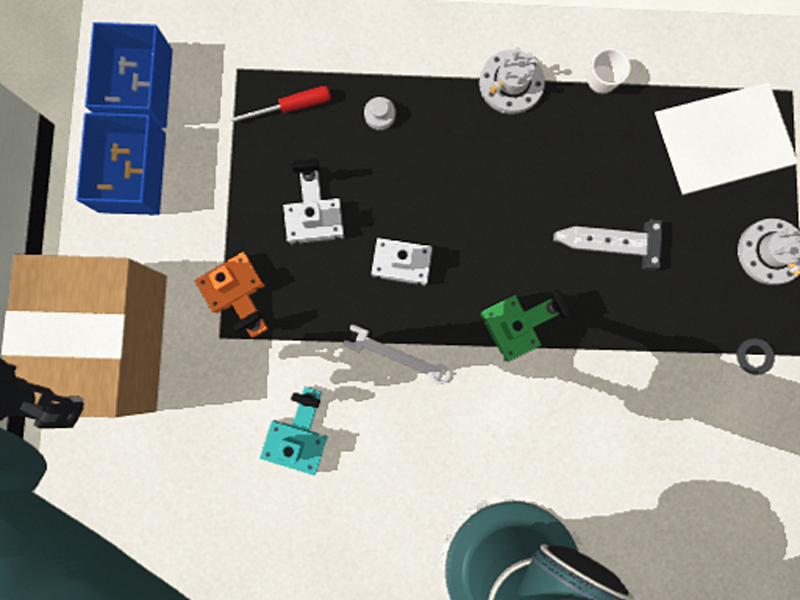

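The scene picture shows the silver carrier with the black knob at (545,350), its knobless silver twin at (410,350) and the rail at (130,480). The top picture has the same carrier at (312,212), the twin at (403,258), and the rail running from its tip at (555,236) to the dark stop at (650,244). Green, orange and turquoise look-alikes also carry knobs. The one meant is silver with a knob, at (312,212). I'll confirm it in an enlarged crop while measuring.

```bash
cat > m.py <<'E'
from h import *
import pickle
C=pickle.load(open('c0.pkl','rb'));t=C["top"];f=t["frame"]
hsv=cv2.cvtColor(f,cv2.COLOR_BGR2HSV)
m=((hsv[...,1]<50)&(hsv[...,2]>95)).astype(np.uint8)
def comp(u0,v0,u1,v1):
    k=np.zeros_like(m);k[v0:v1,u0:u1]=m[v0:v1,u0:u1]
    cs,_=cv2.findContours(k,0,2);return max(cs,key=cv2.contourArea)
c=comp(175,95,228,160);print("carrier area",cv2.contourArea(c),cv2.approxPolyDP(c,2,True)[:,0].tolist())
r=comp(345,135,440,175);print("rail",cv2.approxPolyDP(r,1.5,True)[:,0].tolist())
rz=np.array([onz(t,*p,0.018)[:2] for p in r[:,0].astype(float)])
# long axis of rail top
vx=cv2.fitLine(rz.astype(np.float32),cv2.DIST_HUBER,0,.01,.01).ravel();d=vx[:2];d=d*np.sign(-d[1]);n=np.array([-d[1],d[0]])
s=rz@d;w=rz@n;print("dir",d,np.degrees(np.arctan2(d[1],d[0])))
print("len",np.ptp(s))
for a in np.arange(0,.16,.01):
    k=(s-s.min()>=a)&(s-s.min()<a+.01);print(round(a,2),np.round([w[k].min()*1e3,w[k].max()*1e3,w[k].mean()*1e3],1) if k.any() else None)
print("tip",s.min())
g=cv2.resize(f[90:170,165:245],(400,400),interpolation=2);g2=cv2.resize(f[125:185,340:440],(400,240),interpolation=2)
o=np.zeros((400,800,3),np.uint8);o[:,:400]=g;o[:240,400:]=g2;cv2.imwrite('pics/crop1.png',o)
E
python3 m.py
```

```text
carrier area 1013.0 [[202, 109], [199, 116], [192, 110], [194, 128], [181, 131], [183, 153], [186, 155], [219, 151], [217, 128], [204, 127]]
rail [[354, 150], [354, 153], [366, 158], [414, 162], [414, 149], [365, 145]]
dir [-0.12573074 -0.9920644 ] -97.222946
len 0.15667252404444226
0.0 [530.  548.5 538.8]
0.01 [528.6 552.8 538.2]
0.02 [525.1 556.7 537.9]
0.03 [523.3 525.5 524.4]
0.04 [523.2 525.4 524.3]
0.05 [559.1 561.2 560.2]
0.06 None
0.07 [525.2 527.4 526.3]
0.08 [561.  563.2 562.1]
0.09 [528.9 528.9 528.9]
0.1 [526.7 564.8 545.8]
0.11 [562.6 562.6 562.6]
0.12 [530.9 530.9 530.9]
0.13 [528.7 566.4 553.1]
0.14 [529.  531.2 530.1]
0.15 [529.8 566.7 543.1]
tip -0.006987129093300462
```

View pics/crop1.png

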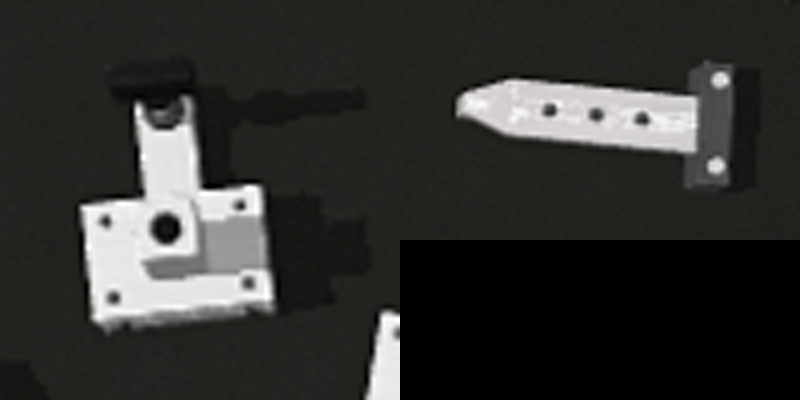

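```bash
cat > m2.py <<'E'
from h import *
import pickle
C=pickle.load(open('c0.pkl','rb'));t=C["top"]
P=lambda u,v:((u+.5)/5-.5+165,(v+.5)/5-.5+90)
h=np.array([onz(t,*P(*p),.027) for p in[(105,221),(240,205),(248,283),(113,298)]])[:,:2]
print("plate c",h.mean(0),"sides",np.linalg.norm(h[1]-h[0]),np.linalg.norm(h[2]-h[1]))
d=h[1]-h[0]+h[2]-h[3];e=h[0]-h[3]+h[1]-h[2]
print("yaw x",np.degrees(np.arctan2(d[1],d[0])),"yaw y-90",np.degrees(np.arctan2(e[1],e[0]))-90)
print("neck top",onz(t,*P(166,228),.071))
k=[onz(t,*P(*p),.072)[:2] for p in[(112,70),(193,66)]];print("knob",k,np.mean(k,0))
Q=lambda u,v:((u-400+.5)/4-.5+340,(v+.5)/4-.5+125)
for p in[(550,110),(596,115),(642,119)]:print("hole",onz(t,*Q(*p),.018))
a=[onz(t,*Q(*p),.018) for p in[(515,80),(695,96),(515,135),(695,152)]]
print(np.round(a,4)); 
u=a[1]-a[0]+a[3]-a[2];print("rail yaw",np.degrees(np.arctan2(u[1],u[0])))
print("tip top",onz(t,*Q(457,105),.018),onz(t,*Q(457,105),.0)); print("stopface top", (a[1]+a[3])/2)
E
python3 m2.py
```

```text
plate c [0.54553827 0.33218683] sides 0.0683828273136026 0.04055419224351679
yaw x -81.19062853812433 yaw y-90 -81.57882048457073
neck top [0.54575488 0.33196564 0.071     ]
knob [array([0.62317411, 0.36170487]), array([0.62670147, 0.32259088])] [0.62493779 0.34214787]
hole [ 0.53224314 -0.12047891  0.018     ]
hole [ 0.53002205 -0.1501665   0.018     ]
hole [ 0.52845371 -0.17988421  0.018     ]
[[ 0.5511 -0.098   0.018 ]
 [ 0.5448 -0.2145  0.018 ]
 [ 0.5151 -0.0978  0.018 ]
 [ 0.5081 -0.2138  0.018 ]]
rail yaw -93.29291476583688
tip top [ 0.53338862 -0.06052895  0.018     ] [ 0.53773444 -0.06526632  0.        ]
stopface top [ 0.526428   -0.21415328  0.018     ]
```

The crop confirms it: the silver carrier has its black T-bar on the side arm at crop (150,78), and the rail tip is at crop (457,105). The sizes check out, with a straight rail width of 36–37 mm and a knob-to-neck distance of 80 mm. The rail yaw is about -93.4° and the carrier yaw about -81.4°. Moving above the neck.

Emit:
{"name": "drive_tool", "arguments": {
  "deltas": [
    {"hand":1,"offset":[4,-4,0],"angular":[0,0,-9]},
    {"hand":1,"offset":[8,-8,0],"angular":[0,0,-18]},
    {"hand":1,"offset":[12,-12,0],"angular":[0,0,-27]},
    {"hand":1,"offset":[16,-16.5,0],"angular":[0,0,-36]},
    {"hand":1,"offset":[20,-20.7,-1],"angular":[0,0,-45]},
    {"hand":1,"offset":[24,-24.7,-3],"angular":[0,0,-54]},
    {"hand":1,"offset":[27.7,-28.6,-6],"angular":[0,0,-58]},
    {"hand":1,"offset":[27.7,-28.6,-8],"angular":[0,0,-58]}
  ],
  "force": 50
}}

```text
time: 1.1
tool_pos: [0.5475, 0.3295, 0.1492]
tcp_rot: [2.056, 2.375, -0.004]
wrist_force: [-1.1, 0.2, -0.5]
width: 0.999
```

```bash
python3 - <<'E'
from h import *
s=bot.read_state();print(s["time"],s["tool_pos"],s["tcp_rot"],s["wrist_force"])
c=bot.read_camera("wrist");print(c["mtx"],c["R"],c["t"])
import pickle;pickle.dump(c,open('w1.pkl','wb'))
cv2.imwrite('pics/w1.png',c["frame"])
E
```

```text
1.1 [0.54752969 0.32953391 0.14915966] [ 2.05623474  2.37497912 -0.00356578] [-1.12143094  0.1643484  -0.4941757 ]
[[297.31863964   0.         254.9313403 ]
 [  0.         297.31863964 191.50135002]
 [  0.           0.           1.        ]] [[ 0.98951412  0.14441938 -0.00220016]
 [ 0.13701918 -0.93377394  0.33059336]
 [ 0.04568964 -0.32742827 -0.94377073]] [-0.58797898  0.21574463  0.38779515]
```

View pics/w1.png

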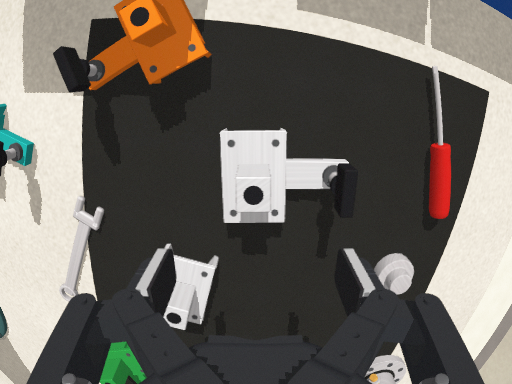

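The wrist view shows the carrier at (253,175) with its neck hole at (253,195) and the knob at (345,190). The twin is at (195,290), clear of the descent. Refining from this view.

```bash
cat >> h.py <<'E'
def fonz(c,u,v,z):
    K=np.array(c["mtx"]);R=np.array(c["R"]);t=np.array(c["t"]).ravel()
    a=np.array([u-K[0,2],v-K[1,2]]);r=np.linalg.norm(a);th=r/K[0,0]
    d=R.T@np.r_[a/r*np.sin(th),np.cos(th)];o=-R.T@t;return o+d*(z-o[2])/d[2]
E
python3 - <<'E'
from h import *
import pickle
c=pickle.load(open('w1.pkl','rb'))
H=np.array([fonz(c,*p,.027) for p in[(231,143),(277,143),(277,212),(233,212)]])[:,:2]
print(H,"c",H.mean(0),np.linalg.norm(H-np.roll(H,-1,0),axis=1))
d=H[2]-H[1]+H[3]-H[0];e=H[1]-H[0]+H[2]-H[3];print(np.degrees(np.arctan2(d[1],d[0])),np.degrees(np.arctan2(e[1],e[0]))-90)
print("neck",fonz(c,253,195,.071))
print("twin top",fonz(c,174,317,.071),[fonz(c,*p,.027)[:2] for p in [(170,246),(217,259)]])
print("white",fonz(c,394,274,.0))
E
```

```text
[[0.51920258 0.36393473]
 [0.56050287 0.36996415]
 [0.571803   0.30308317]
 [0.52930623 0.29684023]] c [0.54520367 0.33345557] [0.04173809 0.06782888 0.04295288 0.06785099]
-80.92319428074701 -81.66807096343726
neck [0.54420491 0.33305593 0.071     ]
twin top [0.48232256 0.18790521 0.071     ] [array([0.46727373, 0.24736552]), array([0.51865836, 0.2402514 ])]
white [0.74425155 0.22526586 0.        ]
```

Emit:
{"name": "drive_tool", "arguments": {
  "deltas": [
    {"hand":1,"offset":[0,0.05,-3],"angular":[0,0,0.5]},
    {"hand":1,"offset":[0,0.05,-7],"angular":[0,0,0.5]},
    {"hand":1,"offset":[0,0.05,-10.5],"angular":[0,0,0.5]},
    {"hand":1,"offset":[0,0.05,-11.6],"angular":[0,0,0.5]},
    {"hand":0.6,"offset":[0,0.05,-11.6],"angular":[0,0,0.5]},
    {"hand":0,"offset":[0,0.05,-11.6],"angular":[0,0,0.5]},
    {"hand":0,"offset":[0,0.05,-11.6],"angular":[0,0,0.5]},
    {"hand":0,"offset":[0,0.05,-11.6],"angular":[0,0,0.5]}
  ],
  "force": 60
}}

```text
time: 2.15
tool_pos: [0.5467, 0.3342, 0.0371]
tcp_rot: [2.04, 2.389, 0.003]
wrist_force: [-1.9, 0.5, 5.8]
width: 0.322
```

Emit:
{"name": "drive_tool", "arguments": {
  "deltas": [
    {"hand":0,"offset":[0,0,0],"angular":[0,0,0]},
    {"hand":0,"offset":[0,0,0],"angular":[0,0,0]},
    {"hand":0,"offset":[0,0,0.1],"angular":[0,0,0]},
    {"hand":0,"offset":[0,0,0.2],"angular":[0,0,0]}
  ]
}}

```text
time: 2.65
tool_pos: [0.5461, 0.3336, 0.0372]
tcp_rot: [2.04, 2.389, 0.001]
wrist_force: [0.4, 0.7, -3.4]
width: 0.32
```

Emit:
{"name": "drive_tool", "arguments": {
  "deltas": [
    {"hand":0,"offset":[1.5,0,0.3],"angular":[0,0,0]},
    {"hand":0,"offset":[3,-0.5,0.4],"angular":[0,0,-1]},
    {"hand":0,"offset":[3.5,-3,0.4],"angular":[0,0,-3]},
    {"hand":0,"offset":[3.5,-6,0.4],"angular":[0,0,-5]},
    {"hand":0,"offset":[3.5,-9.5,0.4],"angular":[0,0,-7]},
    {"hand":0,"offset":[3.5,-13,0.4],"angular":[0,0,-9]},
    {"hand":0,"offset":[3.5,-16.5,0.4],"angular":[0,0,-10]},
    {"hand":0,"offset":[3.5,-20,0.4],"angular":[0,0,-12]}
  ]
}}

```text
time: 3.65
tool_pos: [0.5802, 0.1306, 0.0407]
tcp_rot: [-2.281, -2.159, 0.003]
wrist_force: [0.3, 0.4, -3.1]
width: 0.323
```

Emit:
{"name": "drive_tool", "arguments": {
  "deltas": [
    {"hand":0,"offset":[0,-3.5,0],"angular":[0,0,0]},
    {"hand":0,"offset":[-1,-6.5,0],"angular":[0,0,0]},
    {"hand":0,"offset":[-2.5,-9.5,0],"angular":[0,0,0]},
    {"hand":0,"offset":[-4.2,-12,0],"angular":[0,0,0]},
    {"hand":0,"offset":[-4.2,-12.4,0],"angular":[0,0,0]},
    {"hand":0,"offset":[-4.2,-12.4,0],"angular":[0,0,0]},
    {"hand":0,"offset":[-4.2,-12.4,0],"angular":[0,0,0]}
  ]
}}

```text
time: 4.53
tool_pos: [0.5395, 0.0097, 0.0414]
tcp_rot: [2.278, 2.162, 0.001]
wrist_force: [0.8, -0.3, -3.5]
width: 0.321
```

```bash
python3 - <<'E'
from h import *
s=bot.read_state();print(s["time"],s["tool_pos"],s["tcp_rot"],s["wrist_force"])
import pickle
C={n:bot.read_camera(n) for n in("scene","top","wrist")}
pickle.dump(C,open('c2.pkl','wb'))
o=np.zeros((600,800,3),np.uint8)
o[:300,:400]=cv2.resize(C["wrist"]["frame"],(400,300))
o[:300,400:]=cv2.resize(C["scene"]["frame"][230:380,0:200],(400,300),interpolation=2)
o[300:,:400]=cv2.resize(C["top"]["frame"][90:240,280:480],(400,300),interpolation=2)
o[300:,400:]=cv2.resize(C["wrist"]["frame"][120:320,120:386],(400,300),interpolation=2)
cv2.imwrite('pics/c2.png',o)
E
```

```text
4.525 [0.53952626 0.00972306 0.04144081] [2.27844543e+00 2.16247684e+00 8.24652725e-04] [ 0.78315874 -0.32526503 -3.52188517]
```

View pics/c2.png

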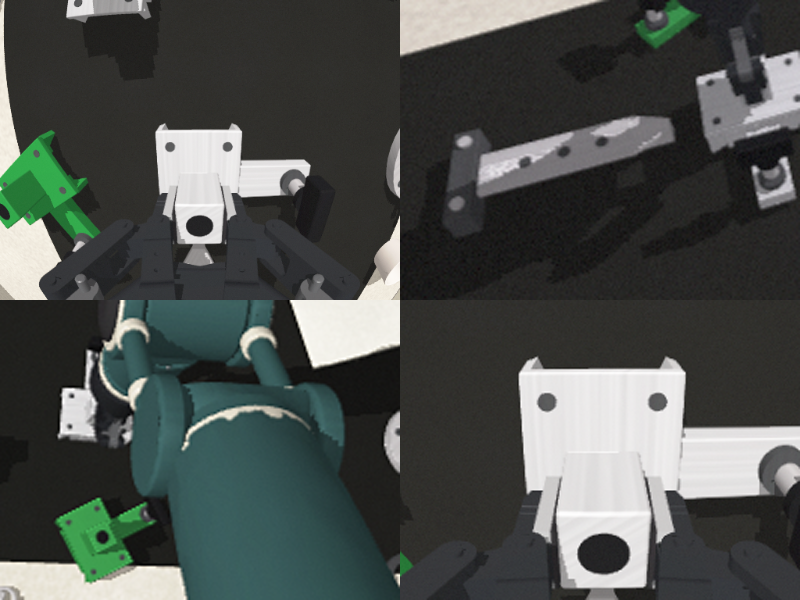

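The carrier is held straight in the jaws (wrist panel, plate holes level at (170,147) and (228,147)). The scene panel shows the carrier in front of the rail tip at (672,128). Checking both against each other numerically.

```bash
python3 - <<'E'
from h import *
import pickle
C=pickle.load(open('c2.pkl','rb'));T=pickle.load(open('c0.pkl','rb'))["top"];S=C["scene"];W=C["wrist"]
q=lambda u,v:((u-400+.5)/2-.5,(v+.5)/2-.5+230)
Q=lambda u,v:((u-400+.5)/4-.5+340,(v+.5)/4-.5+125)
for a,b in zip([(600,141),(563,151),(525,163)],[(550,110),(596,115),(642,119)]):
    print("hole tri",*tri(S,q(*a),T,Q(*b)),"scene on z18",onz(S,*q(*a),.018))
print("tip scene z18",onz(S,*q(670,120),.018),"z0",onz(S,*q(674,138),0))
w=lambda u,v:(120+(u-400+.5)/400*266-.5,120+(v-300+.5)/300*200-.5)
for z in(.030,.033):
    A=fonz(W,*w(547,402),z);B=fonz(W,*w(658,402),z);d=B-A
    print(z,A,B,np.linalg.norm(d),"yaw",np.degrees(np.arctan2(d[1],d[0]))-90)
    L=fonz(W,*w(521,371),z);R=fonz(W,*w(685,371),z);print(" front corners",L,R,(L+R)/2,np.linalg.norm(L-R))
print("neck",fonz(W,*w(604,553),.0755))
# scene check of carrier holes
for p in[(716,122),(708,83),(797,98)]:print(onz(S,*q(*p),.031))
s=bot.read_state();from scipy.spatial.transform import Rotation as Ro
m=Ro.from_rotvec(s["tcp_rot"]).as_matrix();print("tool y yaw",np.degrees(np.arctan2(m[1,1],m[0,1])))
E
```

```text
hole tri [ 0.53205275 -0.1198235   0.01884856] 0.0007291091742408714 scene on z18 [ 0.5315276  -0.11963521  0.018     ]
hole tri [ 0.52992129 -0.14931481  0.01844788] 0.0013124784677907464 scene on z18 [ 0.52979279 -0.1487583   0.018     ]
hole tri [ 0.52867053 -0.17933067  0.01701318] 0.0017436047290962993 scene on z18 [ 0.52970199 -0.17810618  0.018     ]
tip scene z18 [ 0.53284146 -0.06264081  0.018     ] z0 [ 0.53865273 -0.06408333  0.        ]
0.03 [0.51937045 0.04336568 0.03      ] [0.56030777 0.04131619 0.03      ] 0.04098858677658255 yaw -92.86606910756137
 front corners [0.51085501 0.05573577 0.03      ] [0.57038918 0.05275404 0.03      ] [0.5406221  0.05424491 0.03      ] 0.05960879648938881
0.033 [0.51982016 0.04434841 0.033     ] [0.55996901 0.0423384  0.033     ] 0.04019913608021369 yaw -92.86606910756137
 front corners [0.51146873 0.05648026 0.033     ] [0.56985626 0.05355595 0.033     ] [0.54066249 0.05501811 0.033     ] 0.05846071577719557
neck [0.53866266 0.00862914 0.0755    ]
[ 0.55878595 -0.02612388  0.031     ]
[ 0.51748274 -0.02528598  0.031     ]
[0.56103503 0.04191997 0.031     ]
tool y yaw -2.932389153960881
```

The lateral offset between carrier and rail is under 1 mm and the yaw error about 0.5°. Lowering gently toward bench contact.

Emit:
{"name": "drive_tool", "arguments": {
  "deltas": [
    {"hand":0,"offset":[0,0,-0.1],"angular":[0,0,-0.5]},
    {"hand":0,"offset":[0,0,-0.2],"angular":[0,0,-0.5]},
    {"hand":0,"offset":[0,0,-0.3],"angular":[0,0,-0.5]},
    {"hand":0,"offset":[0,0,-0.3],"angular":[0,0,-0.5]}
  ]
}}

```text
time: 5.18
tool_pos: [0.5388, 0.0096, 0.0381]
tcp_rot: [-2.288, -2.153, 0.0]
wrist_force: [-0.0, 0.5, -3.6]
width: 0.318
```

Emit:
{"name": "drive_tool", "arguments": {
  "deltas": [
    {"hand":0,"offset":[0,0,-0.1],"angular":[0,0,0]},
    {"hand":0,"offset":[0,0,-0.1],"angular":[0,0,0]}
  ]
}}

```text
time: 5.42
tool_pos: [0.539, 0.0096, 0.0373]
tcp_rot: [2.288, 2.153, 0.0]
wrist_force: [0.3, -0.2, -4.0]
width: 0.322
```

Emit:
{"name": "drive_tool", "arguments": {
  "deltas": [
    {"hand":0,"offset":[0,0,-0.1],"angular":[0,0,0]},
    {"hand":0,"offset":[0,0,-0.1],"angular":[0,0,0]}
  ]
}}

```text
time: 5.68
tool_pos: [0.539, 0.0095, 0.0372]
tcp_rot: [2.288, 2.153, -0.0]
wrist_force: [-3.7, -0.5, 4.9]
width: 0.317
```

Emit:
{"name": "drive_tool", "arguments": {
  "deltas": [
    {"hand":0,"offset":[0,0,-0.1],"angular":[0,0,0]},
    {"hand":0,"offset":[0,0,-0.1],"angular":[0,0,0]}
  ]
}}

```text
time: 5.92
tool_pos: [0.539, 0.0096, 0.0371]
tcp_rot: [-2.288, -2.153, 0.0]
wrist_force: [-7.4, -1.0, 12.5]
width: 0.319
```

Emit:
{"name": "drive_tool", "arguments": {
  "deltas": [
    {"hand":0,"offset":[0,0,0.2],"angular":[0,0,0]},
    {"hand":0,"offset":[0,0,0.25],"angular":[0,0,0]},
    {"hand":0,"offset":[-0.06,-1,0.25],"angular":[0,0,0]},
    {"hand":0,"offset":[-0.12,-2,0.25],"angular":[0,0,0]},
    {"hand":0,"offset":[-0.15,-2.5,0.25],"angular":[0,0,0]},
    {"hand":0,"offset":[-0.18,-3,0.25],"angular":[0,0,0]},
    {"hand":0,"offset":[-0.21,-3.5,0.25],"angular":[0,0,0]},
    {"hand":0,"offset":[-0.24,-4,0.25],"angular":[0,0,0]}
  ]
}}

```text
time: 6.92
tool_pos: [0.5366, -0.0307, 0.0378]
tcp_rot: [2.288, 2.153, 0.0]
wrist_force: [-0.5, 0.0, -3.1]
width: 0.319
```

Emit:
{"name": "drive_tool", "arguments": {
  "deltas": [
    {"hand":0,"offset":[-0.03,-0.5,0],"angular":[0,0,0]},
    {"hand":0,"offset":[-0.06,-1,0],"angular":[0,0,0]},
    {"hand":0,"offset":[-0.09,-1.5,0],"angular":[0,0,0]}
  ]
}}

```text
time: 7.3
tool_pos: [0.5356, -0.0457, 0.0378]
tcp_rot: [2.288, 2.153, 0.0]
wrist_force: [-0.2, -0.2, -3.7]
width: 0.32
```

Emit:
{"name": "drive_tool", "arguments": {
  "deltas": [
    {"hand":0,"offset":[-0.03,-0.5,0],"angular":[0,0,0]},
    {"hand":0,"offset":[-0.06,-1,0],"angular":[0,0,0]},
    {"hand":0,"offset":[-0.09,-1.5,0],"angular":[0,0,0]},
    {"hand":0,"offset":[-0.12,-2,0],"angular":[0,0,0]}
  ]
}}

```text
time: 7.8
tool_pos: [0.5344, -0.0658, 0.0378]
tcp_rot: [-2.288, -2.153, 0.0]
wrist_force: [1.6, -0.2, -3.5]
width: 0.323
```

Emit:
{"name": "drive_tool", "arguments": {
  "deltas": [
    {"hand":0,"offset":[-0.03,-0.5,0],"angular":[0,0,0]},
    {"hand":0,"offset":[-0.06,-1,0],"angular":[0,0,0]},
    {"hand":0,"offset":[-0.09,-1.5,0],"angular":[0,0,0]},
    {"hand":0,"offset":[-0.12,-2,0],"angular":[0,0,0]}
  ]
}}

```text
time: 8.3
tool_pos: [0.5332, -0.0857, 0.0378]
tcp_rot: [2.288, 2.153, 0.0]
wrist_force: [-0.3, 0.4, -3.0]
width: 0.32
```

```bash
python3 - <<'E'
from h import *
C={n:bot.read_camera(n) for n in("scene","wrist")}
o=np.zeros((300,800,3),np.uint8)
o[:,:400]=cv2.resize(C["wrist"]["frame"],(400,300))
o[:,400:]=cv2.resize(C["scene"]["frame"][230:380,0:200],(400,300),interpolation=2)
cv2.imwrite('pics/c3.png',o)
E
```

```text
(no output)
```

View pics/c3.png

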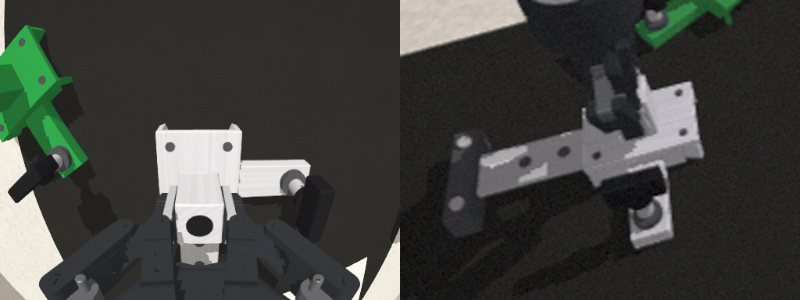

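The carrier is threaded on the rail (right panel: rail holes at (525,163) and (563,151) lie ahead of its front edge at (585,160)). Continuing to the stop.

Emit:
{"name": "drive_tool", "arguments": {
  "deltas": [
    {"hand":0,"offset":[-0.06,-1,0],"angular":[0,0,0]},
    {"hand":0,"offset":[-0.12,-2,0],"angular":[0,0,0]},
    {"hand":0,"offset":[-0.18,-3,0],"angular":[0,0,0]},
    {"hand":0,"offset":[-0.24,-4,0],"angular":[0,0,0]},
    {"hand":0,"offset":[-0.3,-5,0],"angular":[0,0,0]},
    {"hand":0,"offset":[-0.36,-6,0],"angular":[0,0,0]},
    {"hand":0,"offset":[-0.42,-7,0],"angular":[0,0,0]},
    {"hand":0,"offset":[-0.45,-7.5,0],"angular":[0,0,0]}
  ]
}}

```text
time: 9.4
tool_pos: [0.5287, -0.1611, 0.0378]
tcp_rot: [2.288, 2.152, -0.0]
wrist_force: [0.0, -0.2, -4.5]
width: 0.316
```

Emit:
{"name": "drive_tool", "arguments": {
  "deltas": [
    {"hand":0,"offset":[-0.02,-0.3,0],"angular":[0,0,0]},
    {"hand":0,"offset":[-0.03,-0.5,0],"angular":[0,0,0]}
  ]
}}

```text
time: 9.65
tool_pos: [0.5284, -0.1654, 0.0377]
tcp_rot: [-2.288, -2.153, -0.0]
wrist_force: [-0.9, -0.9, -2.5]
width: 0.32
```

Emit:
{"name": "drive_tool", "arguments": {
  "deltas": [
    {"hand":0,"offset":[-0.01,-0.2,0],"angular":[0,0,0]},
    {"hand":0,"offset":[-0.01,-0.2,0],"angular":[0,0,0]}
  ]
}}

```text
time: 9.9
tool_pos: [0.5284, -0.1673, 0.0378]
tcp_rot: [2.288, 2.153, 0.0]
wrist_force: [-0.2, 0.1, -3.8]
width: 0.32
```

Emit:
{"name": "drive_tool", "arguments": {
  "deltas": [
    {"hand":0,"offset":[-0.01,-0.1,0],"angular":[0,0,0]},
    {"hand":0,"offset":[-0.01,-0.2,0],"angular":[0,0,0]}
  ]
}}

```text
time: 10.15
tool_pos: [0.5283, -0.1683, 0.0379]
tcp_rot: [-2.288, -2.151, -0.002]
wrist_force: [1.3, 7.1, -1.2]
width: 0.321
```

Emit:
{"name": "drive_tool", "arguments": {
  "deltas": [
    {"hand":0,"offset":[-0.01,-0.1,0],"angular":[0,0,0]},
    {"hand":0,"offset":[-0.01,-0.2,0],"angular":[0,0,0]}
  ]
}}

```text
time: 10.4
tool_pos: [0.5283, -0.1684, 0.0381]
tcp_rot: [-2.287, -2.148, -0.005]
wrist_force: [1.3, 13.2, 2.8]
width: 0.32
```

It is against the stop: 13 N and no further travel, at the expected position. Lowering it onto the bench while still pressed, then releasing and rising.

Emit:
{"name": "drive_tool", "arguments": {
  "deltas": [
    {"hand":0,"offset":[0,0,-0.1],"angular":[0,0,0]},
    {"hand":0,"offset":[0,0.15,-0.15],"angular":[0,0,0]},
    {"hand":0.6,"offset":[0,0.2,-0.1],"angular":[0,0,0]},
    {"hand":0.6,"offset":[0,0.2,-0.1],"angular":[0,0,0]},
    {"hand":0.6,"offset":[0,0.2,-0.1],"angular":[0,0,0]},
    {"hand":0.6,"offset":[0,0.2,2],"angular":[0,0,0]},
    {"hand":0.6,"offset":[0,0.2,6],"angular":[0,0,0]},
    {"hand":0.6,"offset":[0,0.2,10],"angular":[0,0,0]}
  ]
}}

```text
time: 11.4
tool_pos: [0.5278, -0.1696, 0.1385]
tcp_rot: [-2.288, -2.152, 0.001]
wrist_force: [1.0, -1.0, 0.1]
width: 0.599
```

Emit:
{"name": "drive_tool", "arguments": {
  "deltas": [
    {"hand":0.6,"offset":[2,4,2],"angular":[0,0,0]},
    {"hand":0.6,"offset":[4,6,2],"angular":[0,0,0]},
    {"hand":0.6,"offset":[4,6,2],"angular":[0,0,0]},
    {"hand":0.6,"offset":[4,6,2],"angular":[0,0,0]}
  ]
}}

```text
time: 11.9
tool_pos: [0.5674, -0.1098, 0.1572]
tcp_rot: [-2.287, -2.153, 0.002]
wrist_force: [-0.3, -0.3, 0.3]
width: 0.602
```

```bash
python3 - <<'E'
from h import *
import pickle
s=bot.read_state();print(s["time"],s["tool_pos"],s["tcp_rot"],s["wrist_force"])
C={n:bot.read_camera(n) for n in("scene","wrist","top")}
pickle.dump(C,open('c4.pkl','wb'))
o=np.zeros((600,800,3),np.uint8)
o[:300,:400]=cv2.resize(C["scene"]["frame"][230:380,0:200],(400,300),interpolation=2)
o[:300,400:]=cv2.resize(C["top"]["frame"][90:240,280:480],(400,300),interpolation=2)
o[300:,:400]=cv2.resize(C["wrist"]["frame"],(400,300))
o[300:,400:]=cv2.resize(C["wrist"]["frame"][180:330,150:350],(400,300),interpolation=2)
cv2.imwrite('pics/c4.png',o)
E
```

```text
11.9 [ 0.56739214 -0.10976142  0.15720198] [-2.28697839e+00 -2.15268995e+00  1.91936753e-03] [-0.25620716 -0.30445566  0.28309466]
```

View pics/c4.png

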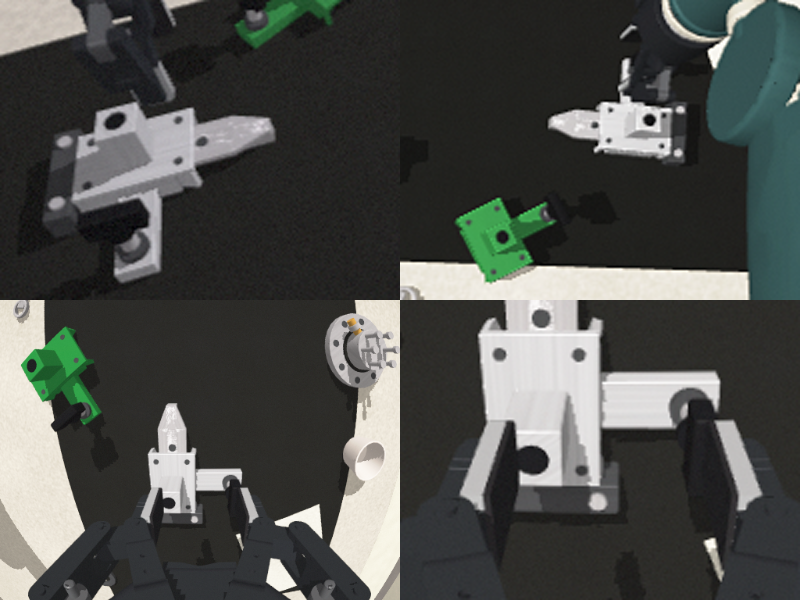

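The carrier is released and sits against the stop, with the rail tip protruding behind it (top panel, (555,122)). The T-bar is nearly parallel to the slot, at (112,212) in the scene panel. Locating the knob.

```bash
python3 - <<'E'
from h import *
import pickle
C=pickle.load(open('c4.pkl','rb'));S=C["scene"];W=C["wrist"];T=C["top"]
q=lambda u,v:((u+.5)/2-.5,(v+.5)/2-.5+230)
w=lambda u,v:((u-400+.5)/2-.5+150,(v-300+.5)/2-.5+180)
t=lambda u,v:((u-400+.5)/2-.5+280,(v+.5)/2-.5+90)
H=np.array([fonz(W,*w(*p),.027) for p in[(499,355),(579,355),(581,469)]]);print("W holes",H,"centre",(H[0]+H[2])/2)
d=H[1]-H[0];print("y yaw",np.degrees(np.arctan2(d[1],d[0])))
H=np.array([onz(S,*q(*p),.027) for p in[(180,119),(192,171),(87,185)]]);print("S holes",H,"centre",(H[0]+H[2])/2)
d=H[1]-H[0];print("y yaw",np.degrees(np.arctan2(d[1],d[0])))
print("neck top S,T",onz(S,*q(114,121),.071),onz(T,*t(650,119),.071))
a,b=onz(S,*q(80,214),.072),onz(S,*q(146,203),.072);print("bar",a,b,(a+b)/2,np.degrees(np.arctan2(*(a-b)[[1,0]])))
# bar pixels in scene crop
f=S["frame"][325:352,35:80];g=cv2.cvtColor(f,cv2.COLOR_BGR2GRAY);print(proj(S,np.array([.6063,-.173,.072])))
E
```

```text
W holes [[ 0.5081722  -0.13468762  0.027     ]
 [ 0.54867229 -0.13689277  0.027     ]
 [ 0.54421847 -0.204387    0.027     ]] centre [ 0.52619533 -0.16953731  0.027     ]
y yaw -3.1165618384264233
S holes [[ 0.51043184 -0.13160463  0.027     ]
 [ 0.5638278  -0.1258331   0.027     ]
 [ 0.54564647 -0.2033014   0.027     ]] centre [ 0.52803915 -0.16745301  0.027     ]
y yaw 6.1691024737069835
neck top S,T [ 0.52866431 -0.16869559  0.071     ] [ 0.52904508 -0.17108845  0.071     ]
bar [ 0.60080697 -0.19092756  0.072     ] [ 0.60938396 -0.14764558  0.072     ] [ 0.60509547 -0.16928657  0.072     ] -101.20882940274852
[ 53.49354616 335.69095051]
```

Emit:
{"name": "drive_tool", "arguments": {
  "deltas": [
    {"hand":0.6,"offset":[2,-3,0],"angular":[0,0,-5]},
    {"hand":0.6,"offset":[3.9,-6.4,0],"angular":[0,0,-5]},
    {"hand":0.6,"offset":[3.9,-6.4,-2],"angular":[0,0,-5]},
    {"hand":0.6,"offset":[3.9,-6.4,-5],"angular":[0,0,-5]},
    {"hand":0.6,"offset":[3.9,-6.4,-6],"angular":[0,0,-5]},
    {"hand":0.6,"offset":[3.9,-6.4,-6],"angular":[0,0,-5]}
  ]
}}

```text
time: 12.8
tool_pos: [0.6056, -0.1728, 0.0963]
tcp_rot: [-2.377, -2.049, 0.003]
wrist_force: [-0.2, -0.7, 0.8]
width: 0.598
```

```bash
python3 - <<'E'
from h import *
import pickle
s=bot.read_state();print(s["time"],s["tool_pos"],s["tcp_rot"],s["wrist_force"])
C={n:bot.read_camera(n) for n in("scene","wrist")}
pickle.dump(C,open('c5.pkl','wb'))
o=np.zeros((300,800,3),np.uint8)
o[:,:400]=cv2.resize(C["scene"]["frame"][230:380,0:200],(400,300),interpolation=2)
o[:,400:]=cv2.resize(C["wrist"]["frame"][180:330,150:350],(400,300),interpolation=2)
cv2.imwrite('pics/c5.png',o)
for p in [(.606,-.1735,.072)]:print(proj(C["scene"],np.array(p)))
E
```

```text
12.8 [ 0.60561362 -0.17281197  0.09629774] [-2.37746928 -2.04924791  0.00256235] [-0.21003781 -0.71764603  0.80599047]
[ 53.11091226 335.62703887]
```

View pics/c5.png

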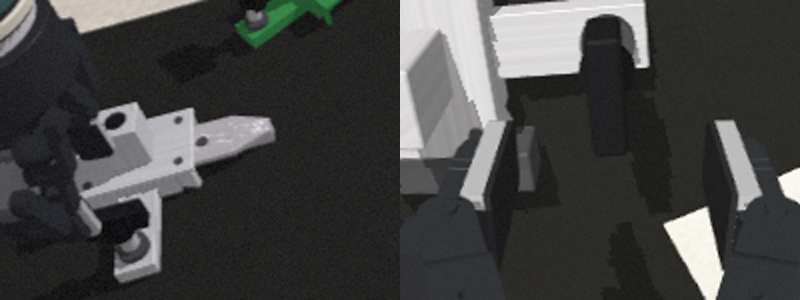

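The bar at (605,90) lies midway between the open fingers at (500,165) and (720,165), is aligned with them, and the neck is clear. Descending and gripping.

Emit:
{"name": "drive_tool", "arguments": {
  "deltas": [
    {"hand":0.6,"offset":[0,-0.1,-2],"angular":[0,0,0]},
    {"hand":0.6,"offset":[0,-0.1,-4],"angular":[0,0,0]},
    {"hand":0.6,"offset":[0,-0.1,-5.1],"angular":[0,0,0]},
    {"hand":0.6,"offset":[0,-0.1,-5.1],"angular":[0,0,0]},
    {"hand":0,"offset":[0,-0.1,-5.1],"angular":[0,0,0]},
    {"hand":0,"offset":[0,-0.1,-5.1],"angular":[0,0,0]},
    {"hand":0,"offset":[0,-0.1,-5.1],"angular":[0,0,0]},
    {"hand":0,"offset":[0,-0.1,-5.1],"angular":[0,0,0]}
  ],
  "force": 30
}}

```text
time: 13.9
tool_pos: [0.6076, -0.1746, 0.0474]
tcp_rot: [2.379, 2.05, 0.001]
wrist_force: [0.1, -0.4, 0.4]
width: 0.191
```

Emit:
{"name": "drive_tool", "arguments": {
  "deltas": [
    {"hand":0,"offset":[0,0,0],"angular":[0,0,0]},
    {"hand":0,"offset":[0,0,0],"angular":[0,0,0]}
  ]
}}

```text
time: 14.15
tool_pos: [0.6077, -0.1746, 0.0472]
tcp_rot: [2.379, 2.05, 0.001]
wrist_force: [0.7, -0.1, 1.4]
width: 0.19
```

Emit:
{"name": "drive_tool", "arguments": {
  "deltas": [
    {"hand":0,"offset":[0,0,0],"angular":[0,0,0]},
    {"hand":0,"offset":[0,0,0],"angular":[0,0,0]}
  ],
  "force": 60
}}

```text
time: 14.4
tool_pos: [0.6081, -0.1748, 0.0487]
tcp_rot: [2.378, 2.05, 0.001]
wrist_force: [-1.7, -0.4, 8.7]
width: 0.123
```

```bash
python3 - <<'E'
from h import *
C={n:bot.read_camera(n) for n in("scene","wrist")}
o=np.zeros((400,800,3),np.uint8)
o[:,:400]=cv2.resize(C["scene"]["frame"][290:390,0:100],(400,400),interpolation=2)
o[:,400:]=cv2.resize(C["wrist"]["frame"][180:330,180:330],(400,400),interpolation=2)
cv2.imwrite('pics/c6.png',o);print(bot.read_state()["torque"])
E
```

```text
[0.08710247 0.59369432 0.06112186]
```

View pics/c6.png

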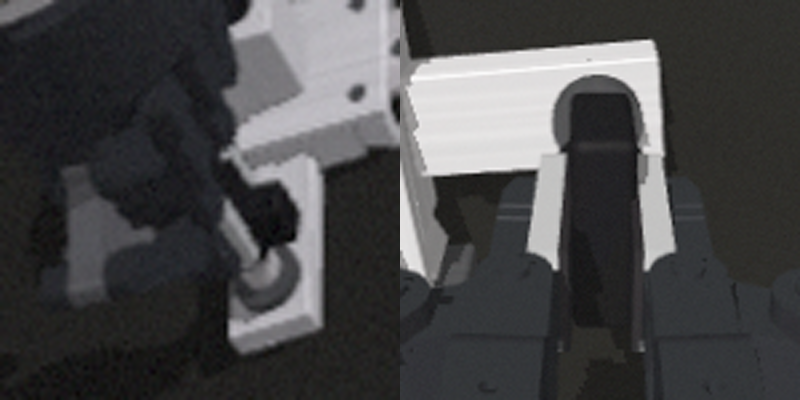

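The fingers straddle the bar squarely, but the first close stalled at 16 mm. The tips probably met the collar under the bar (wrist panel, (597,120)) and then rode up on it, which also explains the 9 N upward force. Reopening, raising 6 mm and gripping again.

Emit:
{"name": "drive_tool", "arguments": {
  "deltas": [
    {"hand":0.4,"offset":[0,0,0],"angular":[0,0,0]},
    {"hand":0.4,"offset":[0,0,0.3],"angular":[0,0,0]},
    {"hand":0.4,"offset":[0,0,0.6],"angular":[0,0,0]},
    {"hand":0.4,"offset":[0,0,0.6],"angular":[0,0,0]},
    {"hand":0,"offset":[0,0,0.6],"angular":[0,0,0]},
    {"hand":0,"offset":[0,0,0.6],"angular":[0,0,0]},
    {"hand":0,"offset":[0,0,0.6],"angular":[0,0,0]},
    {"hand":0,"offset":[0,0,0.6],"angular":[0,0,0]}
  ],
  "force": 40
}}

```text
time: 15.5
tool_pos: [0.6069, -0.1743, 0.0526]
tcp_rot: [-2.379, -2.051, 0.0]
wrist_force: [-0.3, 1.2, -0.2]
width: 0.131
```

Emit:
{"name": "drive_tool", "arguments": {
  "deltas": [
    {"hand":0,"offset":[0,0,0],"angular":[0,0,0]},
    {"hand":0,"offset":[0,0,0],"angular":[0,0,0]}
  ]
}}

```text
time: 15.75
tool_pos: [0.6069, -0.1743, 0.0526]
tcp_rot: [-2.379, -2.051, 0.0]
wrist_force: [-1.4, 0.2, -0.6]
width: 0.131
```

Emit:
{"name": "drive_tool", "arguments": {
  "deltas": [
    {"hand":0,"offset":[0,0,0],"angular":[0,0,-6]},
    {"hand":0,"offset":[0,0,0],"angular":[0,0,-12]},
    {"hand":0,"offset":[0,0,0],"angular":[0,0,-18]},
    {"hand":0,"offset":[0,0,0],"angular":[0,0,-24]},
    {"hand":0,"offset":[0,0,0],"angular":[0,0,-30]}
  ]
}}

```text
time: 16.38
tool_pos: [0.6064, -0.1745, 0.0525]
tcp_rot: [-2.831, -1.361, 0.002]
wrist_force: [-1.5, 0.3, -0.5]
width: 0.128
```

```bash
python3 - <<'E'
from workcell import bot
s=bot.read_state();print(s["time"],s["tool_pos"],s["tcp_rot"],s["wrist_force"],s["torque"])
E
```

```text
16.375 [ 0.60644305 -0.17451519  0.05246089] [-2.83095962e+00 -1.36085933e+00  2.13331701e-03] [-1.49503506  0.34369577 -0.49043545] [-0.05791099  0.2854994   0.04877352]
```

Turning freely. Continuing.

Emit:
{"name": "drive_tool", "arguments": {
  "deltas": [
    {"hand":0,"offset":[0,0,0],"angular":[0,0,-6]},
    {"hand":0,"offset":[0,0,0],"angular":[0,0,-12]},
    {"hand":0,"offset":[0,0,0],"angular":[0,0,-18]},
    {"hand":0,"offset":[0,-0.05,0],"angular":[0,0,-24]},
    {"hand":0,"offset":[0,-0.1,0],"angular":[0,0,-30]},
    {"hand":0,"offset":[0,-0.1,0],"angular":[0,0,-36]}
  ]
}}

```text
time: 17.12
tool_pos: [0.6063, -0.1751, 0.0525]
tcp_rot: [-3.113, -0.419, 0.003]
wrist_force: [-2.0, 1.5, 1.1]
width: 0.13
```

```bash
python3 - <<'E'
from workcell import bot
s=bot.read_state();print(s["time"],s["tool_pos"],s["tcp_rot"],s["wrist_force"],s["torque"])
E
```

```text
17.125 [ 0.60634956 -0.17505884  0.05247529] [-3.11258869e+00 -4.19122405e-01  2.54235911e-03] [-1.97299109  1.49731348  1.14093579] [0.21279293 0.28725461 0.06073545]
```

Emit:
{"name": "drive_tool", "arguments": {
  "deltas": [
    {"hand":0,"offset":[0,-0.05,0],"angular":[0,0,-3]},
    {"hand":0,"offset":[0,-0.05,0],"angular":[0,0,-6]},
    {"hand":0,"offset":[0,-0.05,0],"angular":[0,0,-9]}
  ]
}}

```text
time: 17.5
tool_pos: [0.6063, -0.1752, 0.0525]
tcp_rot: [-3.135, -0.176, 0.003]
wrist_force: [-2.5, 1.9, 0.5]
width: 0.133
```

```bash
python3 - <<'E'
from workcell import bot
s=bot.read_state();print(s["time"],s["tool_pos"],s["tcp_rot"],s["wrist_force"],s["torque"])
E
```

```text
17.5 [ 0.60625231 -0.17518666  0.05246601] [-3.13534985e+00 -1.76248294e-01  3.00596525e-03] [-2.48573707  1.92229293  0.50362666] [0.38399548 0.32805319 0.08351834]
```

Emit:
{"name": "drive_tool", "arguments": {
  "deltas": [
    {"hand":0,"offset":[0,0,0],"angular":[0,0,-2]},
    {"hand":0,"offset":[0,0,0],"angular":[0,0,-4]},
    {"hand":0,"offset":[0,0,0],"angular":[0,0,-4]}
  ]
}}

```text
time: 17.88
tool_pos: [0.6062, -0.1756, 0.0524]
tcp_rot: [-3.14, -0.07, 0.003]
wrist_force: [-3.8, 3.0, 0.1]
width: 0.127
```

```bash
python3 - <<'E'
from workcell import bot
s=bot.read_state();print(s["time"],s["tool_pos"],s["tcp_rot"],s["wrist_force"],s["torque"])
E
```

```text
17.875 [ 0.60622291 -0.17560443  0.05238578] [-3.14039218e+00 -7.04024084e-02  3.09709700e-03] [-3.81298558  2.99144601  0.05923445] [0.47797895 0.6915778  0.47113492]
```

Emit:
{"name": "drive_tool", "arguments": {
  "deltas": [
    {"hand":0,"offset":[0,0,0],"angular":[0,0,-2]},
    {"hand":0,"offset":[0,0,0],"angular":[0,0,-3]},
    {"hand":0,"offset":[0,0,0],"angular":[0,0,-3]}
  ]
}}

```text
time: 18.25
tool_pos: [0.6051, -0.1773, 0.052]
tcp_rot: [3.14, -0.012, -0.007]
wrist_force: [-6.4, -2.9, 0.3]
width: 0.127
```

```bash
python3 - <<'E'
from workcell import bot
s=bot.read_state();print(s["time"],s["tool_pos"],s["tcp_rot"],s["wrist_force"],s["torque"])
E
```

```text
18.25 [ 0.60508069 -0.17732496  0.05197155] [ 3.13950009 -0.01231421 -0.00655214] [-6.3515891  -2.93629132  0.29172408] [-0.49368569  1.29872247  0.58225477]
```

The torque rose from 0.08 to 0.58 N m near the predicted angle, so the knob is at its end stop and the carrier has begun to take up its rail play. Letting go straight away without turning back, then rising and checking.

Emit:
{"name": "drive_tool", "arguments": {
  "deltas": [
    {"hand":0.4,"offset":[0,0,0],"angular":[0,0,0]},
    {"hand":0.4,"offset":[0,0,0],"angular":[0,0,0]},
    {"hand":0.4,"offset":[0,0,0],"angular":[0,0,0]},
    {"hand":0.4,"offset":[0,0,3],"angular":[0,0,0]},
    {"hand":0.4,"offset":[0,0,7],"angular":[0,0,0]},
    {"hand":0.4,"offset":[0,3,11],"angular":[0,0,0]},
    {"hand":0.4,"offset":[0,9,13],"angular":[0,0,0]},
    {"hand":0.4,"offset":[0,15,14],"angular":[0,0,8]}
  ]
}}

```text
time: 19.25
tool_pos: [0.6087, -0.0249, 0.1955]
tcp_rot: [3.134, 0.208, 0.008]
wrist_force: [1.1, 0.1, -0.7]
width: 0.399
```

Emit:
{"name": "drive_tool", "arguments": {
  "deltas": [
    {"hand":0.4,"offset":[0,6,4],"angular":[0,0,0]},
    {"hand":0.4,"offset":[0,12,6],"angular":[0,0,0]},
    {"hand":0.4,"offset":[0,18,6],"angular":[0,0,0]},
    {"hand":0.4,"offset":[0,18,6],"angular":[0,0,0]},
    {"hand":0.4,"offset":[0,18,6],"angular":[0,0,0]}
  ]
}}

```text
time: 19.88
tool_pos: [0.6071, 0.1545, 0.2527]
tcp_rot: [3.134, 0.208, 0.0]
wrist_force: [0.0, 0.6, 0.8]
width: 0.403
```

```bash
python3 - <<'E'
from h import *
import pickle
s=bot.read_state();print(s["time"],s["tool_pos"],s["wrist_force"])
C={n:bot.read_camera(n) for n in("scene","top")}
pickle.dump(C,open('c7.pkl','wb'))
o=np.zeros((400,800,3),np.uint8)
o[:,:400]=cv2.resize(C["scene"]["frame"][270:370,10:110],(400,400),interpolation=2)
o[:,400:]=cv2.resize(C["top"]["frame"][90:190,340:440],(400,400),interpolation=2)
cv2.imwrite('pics/c7.png',o)
E
```

```text
19.875 [0.60707459 0.15454538 0.25265602] [0.03662814 0.55393278 0.81937774]
```

View pics/c7.png

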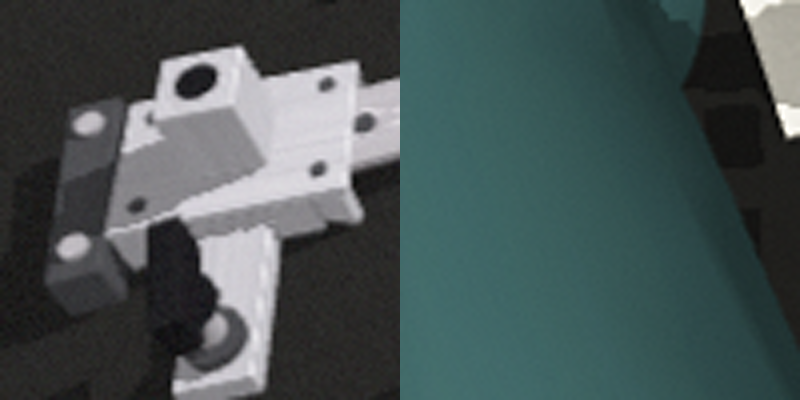

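The bar now stands across the slot (left panel, (165,230) to (195,340)), and the plate's edge meets the stop from (130,105) to (107,237). Checking the numbers.

```bash
python3 - <<'E'
from h import *
import pickle
C=pickle.load(open('c7.pkl','rb'));S=C["scene"]
q=lambda u,v:((u+.5)/4-.5+10,(v+.5)/4-.5+270)
A=lambda d:np.degrees(np.arctan2(d[1],d[0]))
H=np.array([onz(S,*q(*p),.027) for p in[(328,84),(319,169),(138,205),(152,118)]])
print(H,"centre",H.mean(0),"x yaw",A(H[2]-H[1]),A(H[3]-H[0]),"y yaw",A(H[1]-H[0]),A(H[2]-H[3]))
print("neck",onz(S,*q(196,82),.071))
g=cv2.cvtColor(S["frame"],cv2.COLOR_BGR2GRAY)
a,b=onz(S,*q(168,222),.072),onz(S,*q(187,312),.072)
print("bar top",a,b,(a+b)/2,A(a-b),A(b-a),np.linalg.norm(a-b))
for p in [(125,100),(105,235)]:print("stop edge z26",onz(S,*q(*p),.026))
for p in [(130,105),(107,237)]:print("plate edge z27",onz(S,*q(*p),.027))
E
```

```text
[[ 0.51438734 -0.12885668  0.027     ]
 [ 0.55389817 -0.13486677  0.027     ]
 [ 0.54364937 -0.20206272  0.027     ]
 [ 0.50410965 -0.19736682  0.027     ]] centre [ 0.52901113 -0.16578824  0.027     ] x yaw -98.67198036821141 -98.53172300884539 y yaw -8.649105776578143 -6.772952838954956
neck [ 0.52951327 -0.16599149  0.071     ]
bar top [ 0.58833068 -0.17550546  0.072     ] [ 0.62607894 -0.16931373  0.072     ] [ 0.60720481 -0.17240959  0.072     ] -170.68490283225944 9.31509716774057 0.038252694915000954
stop edge z26 [ 0.48995236 -0.20831316  0.026     ]
stop edge z26 [ 0.55166899 -0.21414567  0.026     ]
plate edge z27 [ 0.49413133 -0.20594688  0.027     ]
plate edge z27 [ 0.55357942 -0.21301114  0.027     ]
```

The carrier looks cocked by a few degrees within its rail play. I'll clear the arm from the top camera for a better check before deciding.

Emit:
{"name": "drive_tool", "arguments": {
  "deltas": [
    {"hand":0.4,"offset":[-2,5,0],"angular":[0,0,5]},
    {"hand":0.4,"offset":[-5,10,0],"angular":[0,0,10]},
    {"hand":0.4,"offset":[-8,15,0],"angular":[0,0,15]},
    {"hand":0.4,"offset":[-11,20,0],"angular":[0,0,20]},
    {"hand":0.4,"offset":[-14,25,0],"angular":[0,0,25]},
    {"hand":0.4,"offset":[-16,29,0],"angular":[0,0,30]},
    {"hand":0.4,"offset":[-16,29,0],"angular":[0,0,30]}
  ]
}}

```text
time: 20.85
tool_pos: [0.4465, 0.4451, 0.2523]
tcp_rot: [-2.974, -1.013, 0.001]
wrist_force: [0.3, -0.4, -0.1]
width: 0.402
```

```bash
python3 - <<'E'
from h import *
import pickle
C={n:bot.read_camera(n) for n in("scene","top")}
pickle.dump(C,open('c8.pkl','wb'))
o=np.zeros((400,800,3),np.uint8)
g=lambda f:np.clip(255*(f/255.)**.55,0,255).astype(np.uint8)
o[:,:400]=cv2.resize(g(C["scene"]["frame"][270:370,10:110]),(400,400),interpolation=2)
o[:,400:]=cv2.resize(g(C["top"]["frame"][95:175,345:425]),(400,400),interpolation=2)
cv2.imwrite('pics/c8.png',o)
E
```

```text
(no output)
```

View pics/c8.png

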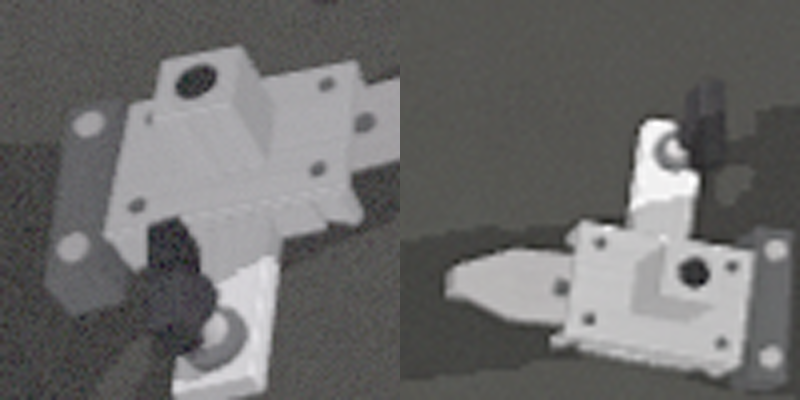

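```bash
python3 - <<'E'
from h import *
import pickle
C=pickle.load(open('c8.pkl','rb'));T=C["top"]
q=lambda u,v:((u-400+.5)/5-.5+345,(v+.5)/5-.5+95)
A=lambda d:np.degrees(np.arctan2(d[1],d[0]))
H=np.array([onz(T,*q(*p),.027) for p in[(601,244),(732,266),(721,343),(588,319)]])
print(H,"c",H.mean(0),"x yaw",A(H[1]-H[0]),A(H[2]-H[3]),"y",A(H[0]-H[3]),A(H[1]-H[2]))
for p in[(757,235),(746,375)]:print("stop edge",onz(T,*q(*p),.026))
for p in[(752,254),(741,368)]:print("plate edge",onz(T,*q(*p),.027))
a,b=onz(T,*q(706,82),.072),onz(T,*q(711,130),.072);print("bar",a,b,A(a-b))
a=[onz(T,*q(*p),.026) for p in[(776,250),(770,357)]];print("stop screws",a,A(a[0]-a[1]))
E
```

```text
[[ 0.55347369 -0.13740003  0.027     ]
 [ 0.54441284 -0.20462007  0.027     ]
 [ 0.50426421 -0.19834716  0.027     ]
 [ 0.51429367 -0.13043947  0.027     ]] c [ 0.5291111  -0.16770168  0.027     ] x yaw -97.67684468077285 -98.40142142097028 y -10.073830607380215 -8.88021438356439
stop edge [ 0.56134148 -0.21820066  0.026     ]
stop edge [ 0.48840836 -0.21129561  0.026     ]
plate edge [ 0.55104244 -0.21502472  0.027     ]
plate edge [ 0.49172608 -0.20837973  0.027     ]
bar [ 0.62503773 -0.17465441  0.072     ] [ 0.60078514 -0.17677876  0.072     ] 5.005923730187128
stop screws [array([ 0.55384008, -0.22787131,  0.026     ]), array([ 0.49811385, -0.2237571 ,  0.026     ])] -4.222427424207525
```

The top view agrees: yaw about -98° against -93.5° for the rail, so one corner touches the stop and the neck is about 2 mm short. With 37 s left, I'll re-grasp the neck, square the carrier up and press it against the stop, leaving the knob tight.

Emit:
{"name": "drive_tool", "arguments": {
  "deltas": [
    {"hand":0.6,"offset":[1,-5,0],"angular":[0,0,5]},
    {"hand":0.6,"offset":[2,-10,0],"angular":[0,0,10]},
    {"hand":0.6,"offset":[3.5,-16,0],"angular":[0,0,16]},
    {"hand":0.6,"offset":[5,-22,0],"angular":[0,0,22]},
    {"hand":0.6,"offset":[6,-28,0],"angular":[0,0,28]},
    {"hand":0.6,"offset":[7,-34,0],"angular":[0,0,34]},
    {"hand":0.6,"offset":[8,-40,0],"angular":[0,0,40]},
    {"hand":0.6,"offset":[8.2,-46,-2],"angular":[0,0,44]}
  ]
}}

```text
time: 21.95
tool_pos: [0.5304, -0.0198, 0.235]
tcp_rot: [2.378, 2.047, 0.005]
wrist_force: [0.9, 0.1, -0.5]
width: 0.597
```

Emit:
{"name": "drive_tool", "arguments": {
  "deltas": [
    {"hand":0.6,"offset":[0.1,-5,-2],"angular":[0,0,0.3]},
    {"hand":0.6,"offset":[0.1,-10,-5],"angular":[0,0,0.3]},
    {"hand":0.6,"offset":[0.1,-14,-9],"angular":[0,0,0.3]},
    {"hand":0.6,"offset":[0.1,-15.3,-11],"angular":[0,0,0.3]},
    {"hand":0.6,"offset":[0.1,-15.3,-12],"angular":[0,0,0.3]},
    {"hand":0.6,"offset":[0.1,-15.3,-12],"angular":[0,0,0.3]}
  ]
}}

```text
time: 22.7
tool_pos: [0.5298, -0.1676, 0.1129]
tcp_rot: [-2.374, -2.056, 0.0]
wrist_force: [-0.1, -0.0, 0.2]
width: 0.604
```

Emit:
{"name": "drive_tool", "arguments": {
  "deltas": [
    {"hand":0.6,"offset":[0,0,-3],"angular":[0,0,0]},
    {"hand":0.6,"offset":[0,0,-6],"angular":[0,0,0]},
    {"hand":0.6,"offset":[0,0,-7.3],"angular":[0,0,0]},
    {"hand":0.6,"offset":[0,0,-7.3],"angular":[0,0,0]},
    {"hand":0,"offset":[0,0,-7.3],"angular":[0,0,0]},
    {"hand":0,"offset":[0,0,-7.3],"angular":[0,0,0]},
    {"hand":0,"offset":[0,0,-7.3],"angular":[0,0,0]},
    {"hand":0,"offset":[0,0,-7.3],"angular":[0,0,0]}
  ],
  "force": 60
}}

```text
time: 23.7
tool_pos: [0.5291, -0.1679, 0.0417]
tcp_rot: [-2.372, -2.057, 0.002]
wrist_force: [-6.6, 1.6, 8.0]
width: 0.319
```

Emit:
{"name": "drive_tool", "arguments": {
  "deltas": [
    {"hand":0,"offset":[0,0,0],"angular":[0,0,1]},
    {"hand":0,"offset":[0,0,0],"angular":[0,0,2]},
    {"hand":0,"offset":[0,0,0],"angular":[0,0,3]},
    {"hand":0,"offset":[0,0,0],"angular":[0,0,3]}
  ]
}}

```text
time: 24.2
tool_pos: [0.5304, -0.1686, 0.0416]
tcp_rot: [2.318, 2.119, -0.0]
wrist_force: [-5.4, -1.2, 6.6]
width: 0.318
```

```bash
python3 - <<'E'
from workcell import bot
s=bot.read_state();print(s["time"],s["tool_pos"],s["tcp_rot"],s["wrist_force"],s["torque"])
E
```

```text
24.2 [ 0.5303747  -0.16864509  0.04157013] [ 2.31824981e+00  2.11873703e+00 -1.44741582e-04] [-5.36436896 -1.16093069  6.61105199] [-0.02955178  0.76961269  0.05907005]
```

Emit:
{"name": "drive_tool", "arguments": {
  "deltas": [
    {"hand":0,"offset":[0,0,0],"angular":[0,0,1]},
    {"hand":0,"offset":[0,0,0],"angular":[0,0,1.7]},
    {"hand":0,"offset":[0,-0.1,0],"angular":[0,0,1.7]},
    {"hand":0,"offset":[0,-0.1,0],"angular":[0,0,1.7]}
  ]
}}

```text
time: 24.7
tool_pos: [0.531, -0.1689, 0.0415]
tcp_rot: [2.288, 2.152, 0.003]
wrist_force: [-4.2, 2.9, 7.0]
width: 0.319
```

Emit:
{"name": "drive_tool", "arguments": {
  "deltas": [
    {"hand":0,"offset":[0,-0.1,0],"angular":[0,0,0]},
    {"hand":0,"offset":[0,-0.2,0],"angular":[0,0,0]},
    {"hand":0,"offset":[0,-0.2,0],"angular":[0,0,0]}
  ]
}}

```text
time: 25.08
tool_pos: [0.5309, -0.1691, 0.0416]
tcp_rot: [-2.288, -2.151, -0.005]
wrist_force: [-4.0, 8.1, 9.6]
width: 0.319
```

Emit:
{"name": "drive_tool", "arguments": {
  "deltas": [
    {"hand":0,"offset":[0,-0.2,0],"angular":[0,0,0]},
    {"hand":0,"offset":[0,-0.3,0],"angular":[0,0,0]},
    {"hand":0,"offset":[0,-0.3,0],"angular":[0,0,0]}
  ]
}}

```text
time: 25.45
tool_pos: [0.5308, -0.1705, 0.0417]
tcp_rot: [-2.287, -2.149, -0.007]
wrist_force: [-3.3, 14.7, 10.9]
width: 0.313
```

Emit:
{"name": "drive_tool", "arguments": {
  "deltas": [
    {"hand":0,"offset":[0,0.3,0],"angular":[0,0,0]},
    {"hand":0.6,"offset":[0,0.5,0],"angular":[0,0,0]},
    {"hand":0.6,"offset":[0,0.5,0],"angular":[0,0,0]},
    {"hand":0.6,"offset":[0,0.5,0],"angular":[0,0,0]},
    {"hand":0.6,"offset":[0,0.5,4],"angular":[0,0,0]},
    {"hand":0.6,"offset":[0,0.5,9],"angular":[0,0,0]},
    {"hand":0.6,"offset":[0,4,13],"angular":[0,0,0]},
    {"hand":0.6,"offset":[0,10,16],"angular":[0,0,0]}
  ]
}}

```text
time: 26.45
tool_pos: [0.5314, -0.079, 0.2006]
tcp_rot: [2.289, 2.147, 0.003]
wrist_force: [1.3, -0.1, -0.3]
width: 0.601
```

Emit:
{"name": "drive_tool", "arguments": {
  "deltas": [
    {"hand":0.6,"offset":[0,6,2],"angular":[0,0,0]},
    {"hand":0.6,"offset":[0,12,4],"angular":[0,0,0]},
    {"hand":0.6,"offset":[0,18,5],"angular":[0,0,0]},
    {"hand":0.6,"offset":[0,24,5],"angular":[0,0,0]},
    {"hand":0.6,"offset":[-3,30,5],"angular":[0,0,0]},
    {"hand":0.6,"offset":[-5,36,5],"angular":[0,0,0]},
    {"hand":0.6,"offset":[-7,42,5],"angular":[0,0,0]},
    {"hand":0.6,"offset":[-8,46,5],"angular":[0,0,0]}
  ]
}}

```text
time: 27.45
tool_pos: [0.4491, 0.3839, 0.2479]
tcp_rot: [-2.287, -2.154, -0.001]
wrist_force: [0.6, -0.2, -0.1]
width: 0.602
```

```bash
python3 - <<'E'
from h import *
import pickle
C={n:bot.read_camera(n) for n in("scene","top")}
pickle.dump(C,open('c9.pkl','wb'))
o=np.zeros((400,800,3),np.uint8)
g=lambda f:np.clip(255*(f/255.)**.5,0,255).astype(np.uint8)
o[:,:400]=cv2.resize(g(C["scene"]["frame"][270:370,10:110]),(400,400),interpolation=2)
o[:,400:]=cv2.resize(g(C["top"]["frame"][95:175,345:425]),(400,400),interpolation=2)
cv2.imwrite('pics/c9.png',o)
E
```

```text
(no output)
```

View pics/c9.png

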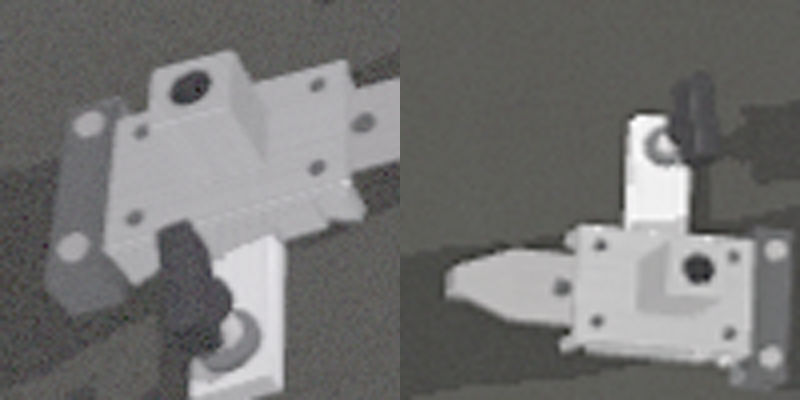

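The carrier now sits square and flush to the stop (top panel, edge at (752,240)–(745,360)). A last check of the numbers, including the bar angle.

```bash
python3 - <<'E'
from h import *
import pickle
C=pickle.load(open('c9.pkl','rb'));T=C["top"];S=C["scene"]
q=lambda u,v:((u-400+.5)/5-.5+345,(v+.5)/5-.5+95)
r=lambda u,v:((u+.5)/4-.5+10,(v+.5)/4-.5+270)
A=lambda d:np.degrees(np.arctan2(d[1],d[0]))
H=np.array([onz(T,*q(*p),.027) for p in[(601,244),(734,257),(729,333),(597,321)]])
print("c",H.mean(0),"x yaw",A(H[1]-H[0]),A(H[2]-H[3]))
K=H.mean(0)[:2]+.078*np.array([np.cos(np.radians(-4.5)),np.sin(np.radians(-4.5))])
for n,c,inv,sc,off in(("top",T,q,5,(345,95)),("scene",S,r,4,(10,270))):
    # predicted bar top corners for knob angles, and darkness inside predicted top face
    g=cv2.cvtColor(c["frame"],cv2.COLOR_BGR2GRAY)
    for th in(65,73,80,87):
        y=np.radians(-94.5-th);e=np.array([np.cos(y),np.sin(y)]);p=[]
        for s in(1,-1): p.append(proj(c,np.r_[K+s*.021*e,.072]))
        p=(np.array(p)+.5-off)*sc; p[:,0]+=400*(n=="top")
        print(n,th,"end centres in view",p.round().tolist())
E
```

```text
c [ 0.53140307 -0.1701709   0.027     ] x yaw -93.62578403473243 -93.26246240017365
top 65 end centres in view [[726.0, 153.0], [695.0, 75.0]]
top 73 end centres in view [[720.0, 155.0], [701.0, 73.0]]
top 80 end centres in view [[715.0, 155.0], [706.0, 73.0]]
top 87 end centres in view [[710.0, 155.0], [711.0, 73.0]]
scene 65 end centres in view [[144.0, 233.0], [189.0, 319.0]]
scene 73 end centres in view [[152.0, 229.0], [180.0, 325.0]]
scene 80 end centres in view [[160.0, 225.0], [172.0, 329.0]]
scene 87 end centres in view [[168.0, 222.0], [164.0, 332.0]]
```

```bash
python3 - <<'E'
from h import *
import pickle
C=pickle.load(open('c9.pkl','rb'))
o=np.zeros((400,800,3),np.uint8)
g=lambda f:np.clip(255*(f/255.)**.4*1.2-40,0,255).astype(np.uint8)
o[:,:400]=cv2.resize(g(C["scene"]["frame"][320:370,40:90]),(400,400),interpolation=2)
o[:,400:]=cv2.resize(g(C["top"]["frame"][100:140,385:425]),(400,400),interpolation=2)
cv2.imwrite('pics/c10.png',o)
E
```

```text
(no output)
```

The carrier measures square at -93.4° and at the stop. The bar angle by eye is ambiguous (73–80°), so I'll measure it from averaged frames.

```bash
python3 - <<'E'
from h import *
F=[bot.read_camera("top") for _ in range(10)];c=F[0]
g=np.mean([f["frame"].astype(float).mean(2) for f in F],0)
np.set_printoptions(linewidth=250)
print(g[106:132,395:414].round().astype(int))
s=bot.read_state();print(s["time"])
K=np.array([.5314,-.1702])+.078*np.array([.9982,-.0593])
for th in(70,80):
    y=np.radians(-93.4-th);e=np.array([np.cos(y),np.sin(y)]);n=np.array([-e[1],e[0]])
    print(th,"top",[proj(c,np.r_[K+s*.021*e+k*.006*n,.072]).round(1).tolist() for s,k in((1,1),(1,-1),(-1,-1),(-1,1))],
     "bot",[proj(c,np.r_[K+s*.021*e+k*.006*n,.048]).round(1).tolist() for s,k in((1,1),(1,-1),(-1,-1),(-1,1))])
E
```

```text
[[ 33  33  34  33  33  33  33  33  33  33  33  33  33  33  32  33  34  33  33]
 [ 33  33  33  34  33  33  33  34  33  33  33  33  32  32  34  33  33  33  32]
 [ 34  34  34  33  32  34  34  34  34  33  33  33  34  32  33  33  33  34  33]
 [ 33  33  33  32  33  33  34  33  31  25  27  28  32  33  34  33  33  33  33]
 [ 33  33  34  33  33  33  30  32  29  26  25  25  32  34  33  33  33  33  33]
 [ 34  33  34  34  34  29  25  26  27  26  25  25  28  33  33  33  33  33  33]
 [ 33  33  33  33  29  25  23  23  28  28  26  24  24  32  33  32  32  32  33]
 [ 33  33  33  33  26  24  23  23  32  29  26  25  23  31  33  32  33  33  33]
 [ 34  33  32  34  29  23  23  21  35  30  26  24  26  32  34  32  33  33  33]
 [ 33  32  32  33  30  24  23  22  38  31  26  24  24  31  34  33  33  33  34]
 [ 30  31  32  32  32  25  23  23  37  30  26  25  24  31  34  33  32  33  27]
 [ 20  22  26  29  27  24  22  23  33  27  25  25  24  31  34  32  33  33  24]
 [172 166 129  56  22  22  22  23  31  28  26  25  25  29  32  33  33  33  32]
 [229 237 188  77  20  23  22  23  26  28  27  25  25  28  32  34  33  33
[... 542 characters left out ...]
 29  24  21  20]
 [137  58  56  59  51  94  48  13  14  14  13  17  20  28  32  33  32  32  23]
 [223 187 173 135 198 165 161  91  22  15  20  21  30  33  34  34  33  33  32]
 [229 226 225 224 228 221 227 149  46  19  23  22  32  33  33  34  32  34  33]
 [227 227 227 229 226 226 232 152  46  18  22  22  31  34  33  33  34  33  33]
 [227 226 226 228 224 225 231 149  45  18  21  22  32  34  34  33  34  33  33]]
28.05
70 top [[410.8, 124.7], [406.2, 125.9], [401.1, 109.8], [405.7, 108.6]] bot [[407.0, 127.5], [402.4, 128.6], [397.5, 112.9], [402.0, 111.8]]
80 top [[409.5, 125.3], [404.7, 125.7], [402.5, 109.1], [407.3, 108.8]] bot [[405.6, 128.1], [400.9, 128.5], [398.8, 112.3], [403.5, 111.9]]
```

The bar's edges shift 1 px per 8 rows. That matches a knob angle of 80° (1.4 rad, predicted 2.2 px over 16.6 rows) and rules out 70° (5.1 px). Handing in.

```bash
python3 -c "
from workcell import bot
print(bot.finish_job())"
```

```text
the job is handed in; nothing more can be done
None
```

I slid the silver carrier with the T-bar knob onto the rail from its tapered end, with the knob still loose, until it met the stop block. I then turned the knob clockwise to its end, let go, and handed the job in at about 28 s; no verdict is reported.

**Last checks:**
- **Stop:** The carrier is flush and square against the stop block. Its yaw is about -93.4°, against -93.4° for the rail.
- **Knob:** The bar is at about 80° (1.4 rad), its end stop. That reading comes from averaged top-camera frames. The turning torque rose from 0.08 to 0.58 N m at the end.
- **Arm:** It is well clear and touching nothing.

**What did not go cleanly:**
- **First knob grip:** It stalled at 16 mm opening, probably on the collar under the bar. I raised the gripper and gripped again.
- **Carrier cocked after tightening:** The end-stop torque turned it about 4–5° in its rail play. I re-gripped the neck, squared it and pressed it back against the stop, so that correction came after the tightening. The knob was not touched during it.
- **Bar angle readings:** Rougher hand-picked readings had given 73–77°, which disagree with the averaged one. I trust the averaged one, but the limit of 12 pictures was reached, so I could not confirm it in another view.

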